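Dispense one model plinth and slide it to the free gluing station

ROBOT

A 6-joint arm with a two-finger parallel gripper is mounted at the origin on the work surface; the furniture and walls round the work are solid. World frame = base frame: x ahead of the robot, y to its left, z up, the work surface at z = 0. Lengths are in m, angles in rad, forces in N, time in s.
With the tool pointing down it reaches from about 0.3 to 1 m from the base axis. Payload 5.1 kg.
Tool frame: the origin (TCP) lies on the centre line of the jaws, within the pads' length; the fingertips stand 19 mm ahead of it and the grasp point (between the pads) is the TCP; z points along the fingers, x is the direction in which the jaws open and shut, and the axes are right-handed (so a half turn about z gives the same grasp; the last joint's range is limited). The gripper opens to 95 mm and grips with 3 to 60 N. Pads are 20 mm wide; open, the fingers measure 119 mm over their backs; the gripper's body (75 mm by 180 mm) begins 59 mm behind the grasp point.
Start: joints at [-1.375, 0.124, 1.65, -0, 1.367, -0.083], TCP at [0.179, -0.625, 0.211] pointing down, gripper open.
Joint ranges: [-2.61, 2.61], [-1.02, 2.33], [0.03, 2.71], [-1.35, 4.49], [0.32, 2.68], [-2.91, 2.91]. Speed limits (rad/s): [2.57, 2.57, 3.14, 3.14, 3.14, 3.14].

INTERFACE

Orientations are given as a rotation vector (axis times angle).
In Python, from plant import robot gives the robot as it stands.
- The arm moves only by the tool step_arm, never from a script. Its arguments are lists of equal length, an entry for each row: "dp": the shift along the tool's x, y, z in cm, a list of three; "spin": the turn about the tool's z in degrees; "hand": the closure, from 0 (fully open) to 1 (shut). In form: {"dp": [[dx, dy, dz], ...], "spin": [spin, ...], "hand": [hand, ...]}. A call has 1 to 12 rows; each row is the pose to reach, as a shift and turn from the pose commanded when the call began, along the tool's axes at that moment; what a row does not reach only later rows make up. A row lasts 1/12 s, in which the tool goes at most 41.7 mm and 7.16 degrees, less where a joint would pass 70% of its speed; a pose out of reach is approached as far as the arm can. A call with a gripper value outside its range is refused whole. The fingers move at their own pace and stop on an object; "force" is the grip in N (left out, the last holds). Time passes only in rows, so rows that repeat a pose let the fingers close. It gives the time, the measured TCP pose, the force and the opening at its end, in the units of the state.
- robot.get_obs(): the state, without advancing time (a new reading comes with each control period).
- robot.capture(name): name is "scene" or "top"; returns a dict with "img" (400x640x3 uint8, red, green, blue), "camera_matrix" (3x3 intrinsics, pixels), "pose" (4x4, takes a point from camera to world coordinates). Camera axes: x right, y down, z forward; pixel columns grow to the right and rows downward; lengths in m; the calibration is good to about 2 mm. A picture is of the moment at which its call begins. There is no depth.
- robot.hand_in(): hands the job in, once; it reports no verdict.
The state is a dict: "time_s": time; "qpos": joint angles; "qvel": joint speeds; "joint_torque": joint torques, N m; "tcp_pos": TCP position; "eef_rot": TCP orientation; "wrist_force": force on the tool from outside, world axes, zero at the start; "torque": the same for the moment, N m; "finger_gap": finger opening in m.
Only numpy, scipy, OpenCV 4.12 (cv2) and the standard library are available. Lean on these libraries where they do the work, as an engineer would, in place of code of your own. Each camera call takes 0.05 s, during which the arm holds its last target.

TASK

Press the red plunger of the plinth dispenser all the way down once and let it come back up, so that a single black plinth is pushed out onto the track. Then, without picking it up, gently nudge that plinth along the track with the fingertips until it drops flat into the round recess of the empty white gluing station, leaving the planted tree at the other station and everything else where it is.

Things in the scene. Friction and masses are not known exactly. Their poses are not given: they have to be found in the camera images.
- dispenser: The whole fixed dispenser jig, a T-shaped plywood board. Origin: underside, middle of the track. x points from the track to the magazine (x = 47 mm) and plunger (x = 115 mm), away from the robot, turned by up to 0.3 rad; y along the track; z up. Stations lie in the track at y = +115 and -115 mm.
- track_middle (a point): Middle of the track, on the deck surface 10 mm above the table, where the ejected plinth comes to lie. The deck is flat, 170 mm long (y); two aluminium rails 42.5 mm apart (43.5 at the stations) stand 5 mm above it. At both ends, 136 mm from here, an aluminium stop stands 8 mm above the deck.
- magazine_axis (a point): Point on the deck (10 mm above the table) on the upright axis of the magazine, under the stack. The grey magazine tower is 50 mm square, its top 38 mm above the deck; its front face, with the exit mouth 11 mm high, stands 22 mm behind the middle line of the track.
- plunger (a joint): Red spring plunger, m: 0 = up, 0.0255 = fully down. 3 N starts it, about 7 N holds it down (more if moved fast); it springs back when let go. A bell crank drives the ejector 48 mm: one full stroke puts the lowest plinth on the track opposite the magazine; the stack drops by one as the plunger comes up.
- plunger_top (a point): Centre of the flat top of the red mushroom head (35 mm across, 9 mm thick, on a steel stem) of the plunger; moves with it, 118 mm above the table when up, 92.5 mm when down. The grey crank housing under it is 68 mm (x) by 38 mm (y), its top 76 mm above the table, with a black bush 6 mm higher round the stem.
- plinth_1_centre (a point): Centre of the lowest plinth in the magazine, the one to be dispensed: black plastic disc, 40 mm in diameter, 8 mm thick, about 15 g, loose. Its centre is 14 mm above the table while on the track, 12 mm when seated in a recess.
- plinth_2_centre (a point): Centre of plinth number 2 from the bottom of the stack, same size; stays in the magazine.
- plinth_3_centre (a point): Centre of plinth number 3 from the bottom of the stack, same size; stays in the magazine.
- plinth_4_centre (a point): Centre of plinth number 4 from the bottom of the stack, same size; stays in the magazine.
- free_station_recess (a point): Centre of the round recess of the empty gluing station, at deck level. Station: white plate 58 mm square, flush with the deck, at either end of the track; recess 44 mm across, 2 mm deep. The end stop is 21 mm beyond the recess centre, so a plinth pushed up to it lies over the recess and drops in.
- planted_tree: A plinth like the others (40 mm) with a model fir tree glued on, 46 mm tall in all, about 50 g, loose, standing in the recess of the other white station. Origin: centre of its underside. Bystander.
- glue_bottle: White bottle with green cap, 30 x 30 x 61 mm, on the table to the left. Origin: centre of underside. Bystander.
- sanding_block_a: Brown foam sanding block, 28 x 70 x 16 mm, on the table in front of the robot. Origin: centre of underside. Bystander.
- plinth_1: The same lowest plinth as a body. Origin: centre of its underside.
Things that resemble listed ones, but are neither listed nor needed, are in the scene too. Leave any orange or purple look-alike of the part that bears free_station_recess alone. What is shaped like the part that bears plinth_4_centre but yellow is not meant.

How it is judged:
On the way, in this order (a step that is already met when the one before it is completed fails the run):
1. the plunger is pressed all the way down (at least 23 of its 25.5 mm) (value of joint plunger above 0.023 m).
2. the plunger is back up and one plinth lies on the track, clear of the magazine (value of joint plunger below 0.003 m and x of plinth_1_centre in the frame of dispenser below 0.008 m and angle between plinth_1_centre's own z axis and vertical below 0.1 rad), for 0.1 s.
At the end, for the whole second after the job is handed in: The dispensed plinth lies flat (within 0.06 rad) and at rest in the recess of the empty station, within 4 mm of its centre and sunk into it by at least 1.2 mm; the plunger is up; the other three plinths are still in the magazine; the planted tree is within 6 mm of where it stood (horizontal distance between plinth_1_centre and free_station_recess below 0.004 m and z of plinth_1_centre in the frame of dispenser below 0.0128 m and angle between plinth_1_centre's own z axis and vertical below 0.06 rad and linear speed of plinth_1 below 0.01 m/s and value of joint plunger below 0.003 m and horizontal distance between each of plinth_2_centre, plinth_3_centre, plinth_4_centre and magazine_axis below 0.01 m and distance of planted_tree from where it was at the start of the episode below 0.006 m); the robot touches nothing.
It fails at once if a second plinth leaves the magazine (not (horizontal distance between each of plinth_2_centre, plinth_3_centre, plinth_4_centre and magazine_axis below 0.01 m)).
It fails at once if the dispensed plinth is lifted or tipped (more than 8 mm above the deck or 0.6 rad) (z of plinth_1_centre in the frame of dispenser above 0.022 m or angle between plinth_1_centre's own z axis and vertical above 0.6 rad).
It fails at once if the dispensed plinth leaves the track (z of plinth_1_centre in the frame of dispenser below 0.005 m).
It fails at once if the planted tree is shifted by more than 6 mm or tipped (distance of planted_tree from where it was at the start of the episode above 0.006 m or angle between planted_tree's own z axis and vertical above 0.3 rad).
It fails at once if another thing on the table is shifted by more than 20 mm (distance of any of glue_bottle, sanding_block_a from where it was at the start of the episode above 0.02 m).
It also fails if it takes over 45 s, if anything falls off the work surface, if the arm or the gripper's body presses on something with over 40 N, if the wrist force passes 120 N, or if a joint passes its speed limit or range.

## Working session

There is one attempt and no reset: what is moved stays moved. The work goes in short steps, Python scripts to look and compute and a tool call to move; the robot and the scene stay as the last step left them, time stands still between calls to the robot, and variables do not carry over. Pictures are saved under pics/ and viewed, and the job is handed in when it is done.

Besides the shell and the picture viewer there is one more tool, called after "Request:" in YAML: its name, and indented under it one key for each argument. step_arm: Moves the arm, as the interface text tells. Its arguments: {"type":"object","properties":{"dp":{"type":"array"},"spin":{"type":"array"},"hand":{"type":"array"},"force":{"type":"number"}},"required":["dp","spin","hand"]}

```bash
mkdir -p pics; ls; python3 - <<'E'
from plant import robot
import cv2
for n in ("scene","top"):
    c=robot.capture(n); cv2.imwrite(f"pics/{n}0.png",c["img"][:,:,::-1]); print(c["camera_matrix"],c["pose"])
o=robot.get_obs(); print(o)
E
```

```text
pics
[[388.15436785   0.         317.17793283]
 [  0.         388.15436785 192.11436161]
 [  0.           0.           1.        ]] [[-8.87206731e-01 -2.81313199e-01  3.65687161e-01  1.54389500e-01]
 [-4.61371226e-01  5.42501249e-01 -7.02017796e-01  7.68371488e-01]
 [-8.98869708e-04 -7.91552448e-01 -6.11100576e-01  5.99421886e-01]
 [ 0.00000000e+00  0.00000000e+00  0.00000000e+00  1.00000000e+00]]
[[489.63331486   0.         325.93417709]
 [  0.         489.63331486 202.17619815]
 [  0.           0.           1.        ]] [[ 0.00996771 -0.99254015  0.12151004  0.3527147 ]
 [-0.99993873 -0.00930862  0.00599064  0.16207815]
 [-0.00481486 -0.12156231 -0.99257212  1.09832439]
 [ 0.          0.          0.          1.        ]]
{'time_s': 0.1, 'qpos': array([-1.37459821e+00,  1.24387047e-01,  1.65152012e+00, -3.15935532e-05,
        1.36745637e+00, -8.25884049e-02]), 'qvel': array([ 0.00311137, -0.00271809, -0.00160563, -0.00086062, -0.00181072,
       -0.00190819]), 'joint_torque': array([ 4.43010404e-04, -4.18880153e+01, -3.61096466e+01,  7.77779217e-02,
        4.61914460e-02, -5.84558757e-05]), 'tcp_pos': array([ 0.17873222, -0.6243523 ,  0.20985439]), 'eef_rot': array([-2.50762913e+00,  1.89053802e+00,  2.10704235e-03]), 'wrist_force': array([0.2535032 , 0.3538173 , 0.28565187]), 'torque': array([-0.04939515,  0.02472283, -0.00300084]), 'finger_gap': 0.09503323586721198}
```

View pics/scene0.png

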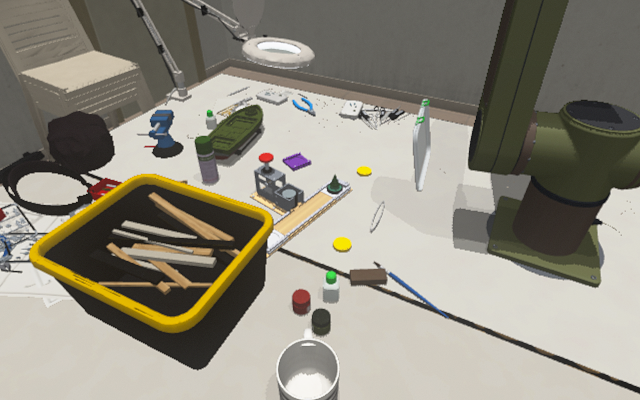

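View pics/top0.png

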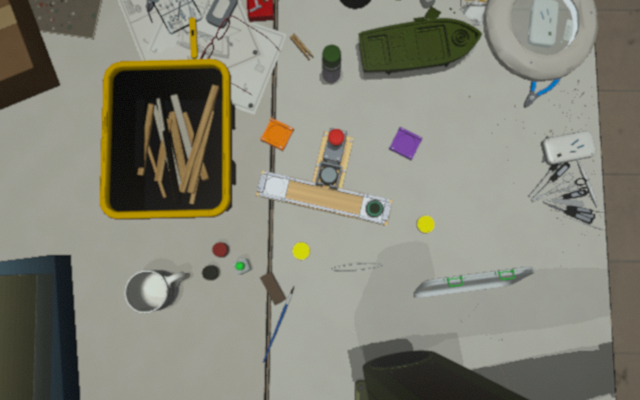

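```bash
python3 - <<'E'
import cv2
t=cv2.imread("pics/top0.png")[100:240,210:430]; cv2.imwrite("pics/topz.png",cv2.resize(t,None,fx=3.6,fy=3.6,interpolation=cv2.INTER_CUBIC))
t=cv2.imread("pics/scene0.png")[130:260,230:390]; cv2.imwrite("pics/scenez.png",cv2.resize(t,None,fx=4.5,fy=4.5,interpolation=cv2.INTER_CUBIC))
E
```

```text
(no output)
```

View pics/topz.png

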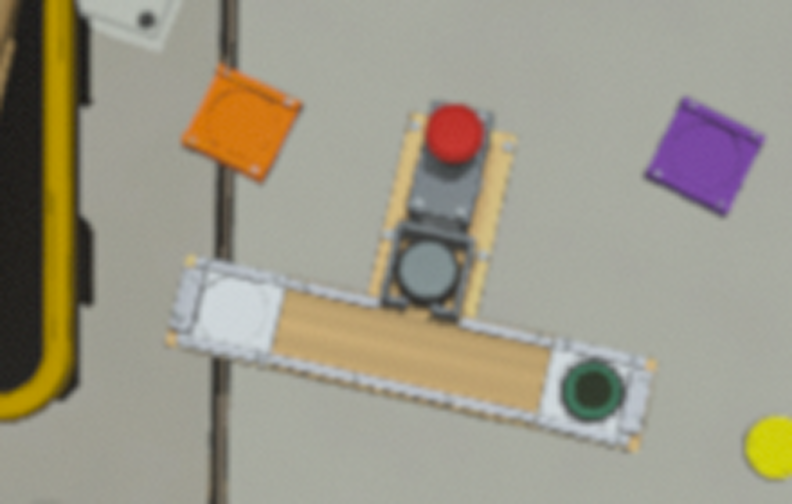

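View pics/scenez.png

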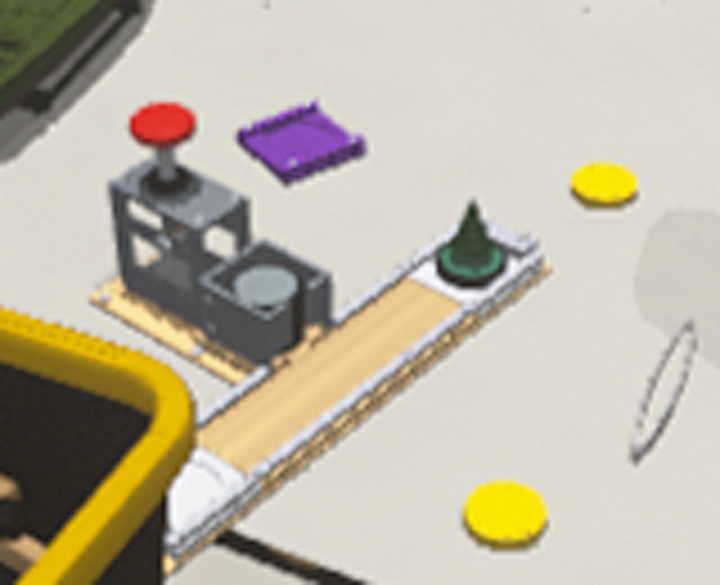

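```bash
cat > h.py <<'E'
import cv2, numpy as np
K={};P={}
def load(c): return c["camera_matrix"],c["pose"]
def ray(c,uv,z):
    K,T=load(c); d=T[:3,:3]@np.linalg.solve(K,[uv[0],uv[1],1.]); o=T[:3,3]
    return (o+d*(z-o[2])/d[2])
def proj(c,p):
    K,T=load(c); q=K@(T[:3,:3].T@(np.asarray(p)-T[:3,3])); return q[:2]/q[2]
E
python3 - <<'E'
from plant import robot
from h import *
c=robot.capture("top"); s=robot.capture("scene")
def blobs(c,lo,hi,n,amin=15):
    hsv=cv2.cvtColor(c["img"],cv2.COLOR_RGB2HSV); m=cv2.inRange(hsv,lo,hi)
    k,l,st,ce=cv2.connectedComponentsWithStats(m)
    for i in range(1,k):
        if st[i,4]>amin: print(n,ce[i].round(1),st[i])
    return l
blobs(c,(0,150,80),(6,255,255),"red top"); blobs(s,(0,150,80),(6,255,255),"red sc")
l=blobs(c,(10,50,130),(25,160,255),"wood",100)
# track wood component
i=l[195,320]; m=(l==i).astype(np.uint8)
cn=max(cv2.findContours(m,0,1)[0],key=cv2.contourArea)
r=cv2.minAreaRect(cn); b=cv2.boxPoints(r); print(r)
w=np.array([ray(c,p,.01) for p in b]); print(w.round(4)); print(w.mean(0))
print(np.linalg.norm(np.diff(w,axis=0),axis=1))
z=lambda u,v:(210+(u+.5)/3.6-.5,100+(v+.5)/3.6-.5)
e=[ray(c,z(*q),.01) for q in [(191,260),(170,339),(634,445),(651,365)]]
print(np.round(e,4),np.mean(e,0)); a=(e[0]+e[1]-e[2]-e[3]); print("yaw",np.arctan2(-a[0],a[1]),np.linalg.norm(a)/2)
print("tree",ray(c,z(592,390),.025)); print("station",ray(c,z(235,310),.01))
print("mag top",ray(c,z(428,270),.046));print("plunger",ray(c,z(455,134),.118))
print("bin edge r",ray(c,(231,150),.15),ray(c,(231,150),.2),ray(c,(231,200),.2))
E
```

```text
red top [250.3   3.7] [248   0   7  10  36]
red top [263.5   9.6] [249   0  25  18 219]
red top [335.6 136.9] [328 130  16  15 188]
red top [219.6 249.3] [214 244  12  12 125]
red sc [265.5 157. ] [259 153  14   9 103]
red sc [101.2 187.2] [ 89 178  31  22 272]
red sc [  1.3 214.5] [  0 209   5  11  33]
red sc [300.6 296.1] [293 290  16  14 173]
wood [128.5 106.7] [ 99  26  94 194 304]
wood [189.7 141.7] [168  86  49 106 919]
wood [187.7 127. ] [182 113  11  31 129]
wood [198.4 160. ] [188 115  24  77 321]
wood [322.2 147.4] [316 131  13  33 166]
wood [346.2 152.7] [340 136  14  34 232]
wood [159.3 164.9] [149 138  16  58 252]
wood [323.8 196.8] [ 286  180   77   34 1400]
((324.0588073730469, 195.7352752685547), (75.4917984008789, 20.71685791015625), 12.52880859375)
[[0.4953 0.2606 0.01  ]
 [0.5414 0.2514 0.01  ]
 [0.5056 0.0853 0.01  ]
 [0.46   0.0953 0.01  ]]
[0.50056211 0.17318632 0.01      ]
[0.04697827 0.16987612 0.04674759]
[[0.5536 0.3121 0.01  ]
 [0.5034 0.3239 0.01  ]
 [0.4399 0.035  0.01  ]
 [0.4899 0.0242 0.01  ]] [0.49670369 0.17381869 0.01      ]
yaw -0.21698815034260008 0.29534844945522337
tree [0.47223499 0.06229823 0.025     ]
station [0.52209934 0.28379065 0.01      ]
mag top [0.54207653 0.16337782 0.046     ]
plunger [0.6078379  0.14864415 0.118     ]
bin edge r [0.57106845 0.35670621 0.15      ] [0.55955584 0.34644453 0.2       ] [0.46509727 0.34327373 0.2       ]
```

```bash
cat >> h.py <<'E'
def tri(c,u,s,v):
    A=[];b=[]
    for cc,q in((c,u),(s,v)):
        K,T=load(cc); d=T[:3,:3]@np.linalg.solve(K,[q[0],q[1],1.]); d/=np.linalg.norm(d)
        M=np.eye(3)-np.outer(d,d); A.append(M); b.append(M@T[:3,3])
    x=np.linalg.lstsq(np.vstack(A),np.hstack(b),rcond=None)[0]
    return x.round(4)
E
python3 - <<'E'
from plant import robot
from h import *
from scipy.spatial.transform import Rotation as R
c=robot.capture("top"); s=robot.capture("scene")
print("lamp",tri(c,(541,37),s,(278,50)))
print("panel",tri(c,(533,267),s,(424,98)),tri(c,(415,292),s,(420,188)))
print("bin nearest corner",tri(c,(229,215),s,(268,215)),"corner2",tri(c,(229,62),s,(150,178)))
print("plunger",tri(c,(335.6,136.9),s,(265.5,157)))
o=robot.get_obs(); M=R.from_rotvec(o["eef_rot"]).as_matrix(); print(M.round(3))
y=-.217; xd=np.array([np.cos(y),np.sin(y),0]); 
a=np.degrees(np.arctan2(M[1,0],M[0,0])); print("toolx heading",a,"want",np.degrees(y))
tgt=[.6085,.1487]; 
for p in ([.5,-.45,.35],[.6085,.1487,.35]): print(M.T@(np.array(p)-o["tcp_pos"])*100)
E
```

```text
lamp [ 0.7878 -0.226   0.2253]
panel [ 0.3488 -0.2229  0.1669] [ 0.2865 -0.0274  0.0203]
bin nearest corner [0.4502 0.359  0.1627] corner2 [0.7489 0.3638 0.1482]
plunger [0.6094 0.1501 0.1161]
[[ 0.275 -0.961 -0.   ]
 [-0.961 -0.275  0.001]
 [-0.001 -0.    -1.   ]]
toolx heading -74.02609177027666 want -12.433184154338864
[ -7.96474407 -35.68860627 -13.93879228]
[-62.53706358 -62.59585393 -13.90182696]
```

Request:
step_arm:
  dp:
    - [0, 0, -4]
    - [0, 0, -8]
    - [0, 0, -12]
    - [-1, -4, -15]
    - [-2, -8, -16]
    - [-3, -12, -16]
    - [-4, -16, -16]
    - [-5, -20, -16]
    - [-6, -24, -16]
    - [-7, -28, -16]
    - [-8, -32, -16]
    - [-8, -36, -16]
  spin: [0, 0, 0, 0, 0, 0, 0, 0, 0, 0, 0, 0]
  hand: [1, 1, 1, 1, 1, 1, 1, 1, 1, 1, 1, 1]
  force: 20

```text
time_s: 1.3
tcp_pos: [0.4999, -0.4483, 0.3717]
eef_rot: [2.509, -1.89, 0.001]
wrist_force: [0.5, -1.4, 1.2]
finger_gap: 0.0208
```

Request:
step_arm:
  dp:
    - [-3, -1.5, 0]
    - [-6, -3, 0]
    - [-9, -4.5, 0]
    - [-12.5, -6.2, 0]
    - [-16, -8, 0]
    - [-20, -10, 0]
    - [-23.5, -11.7, 0]
    - [-27, -13.5, 0]
    - [-30, -15, 0]
    - [-33, -16.5, 0]
    - [-36, -18, 0]
    - [-39, -19.5, 0]
  spin: [-5, -10, -15, -20, -25, -31, -37, -43, -49, -55, -61.6, -61.6]
  hand: [1, 1, 1, 1, 1, 1, 1, 1, 1, 1, 1, 1]

```text
time_s: 2.3
tcp_pos: [0.5786, -0.02, 0.3711]
eef_rot: [3.124, -0.334, 0.001]
wrist_force: [0.4, 1.1, -0.0]
finger_gap: 0.0005
```

```bash
cat >> h.py <<'E'
from scipy.spatial.transform import Rotation as R
def d(o,p):
    M=R.from_rotvec(o["eef_rot"]).as_matrix()
    print("tcp",o["tcp_pos"].round(4),"heading",np.degrees(np.arctan2(M[1,0],M[0,0])).round(2),"F",o["wrist_force"].round(1),"t",o["time_s"],"gap",o["finger_gap"])
    print("dp cm",(M.T@(np.array(p)-o["tcp_pos"])*100).round(2))
E
python3 - <<'E'
from plant import robot
from h import *
s=robot.capture("scene"); cv2.imwrite("pics/s1.png",s["img"][:,:,::-1])
d(robot.get_obs(),[.6087,.149,.16])
E
```

```text
tcp [ 0.5792 -0.0148  0.371 ] heading -12.1 F [0.2 2.5 0. ] t 2.35 gap 0.00014950535747237605
dp cm [ -0.54 -16.54  21.17]
```

View pics/s1.png

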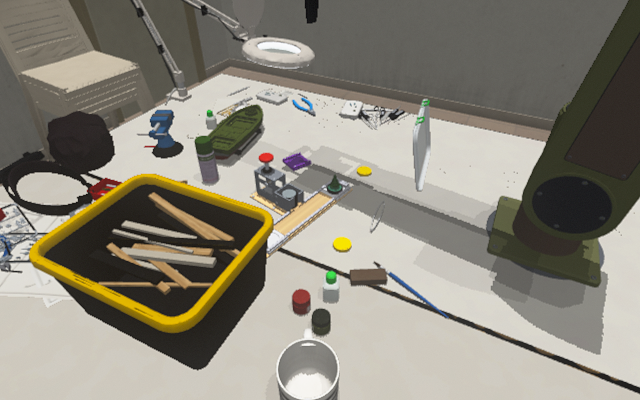

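The arm stands clear above the scene, with the closed fingertips showing at (312,10) and the jig untouched. Next I move above the plunger.

Request:
step_arm:
  dp:
    - [-0.1, -3, 0]
    - [-0.2, -7, 0]
    - [-0.3, -11, 0]
    - [-0.5, -15, 2]
    - [-0.5, -16.5, 6]
    - [-0.5, -16.5, 10]
    - [-0.5, -16.5, 14]
    - [-0.5, -16.5, 18]
    - [-0.5, -16.5, 20]
    - [-0.5, -16.5, 20.5]
    - [-0.5, -16.5, 20.5]
    - [-0.5, -16.5, 20.5]
  spin: [0, 0, 0, 0, 0, 0, 0, 0, 0, 0, 0, 0]
  hand: [1, 1, 1, 1, 1, 1, 1, 1, 1, 1, 1, 1]

```text
time_s: 3.35
tcp_pos: [0.6103, 0.1404, 0.1677]
eef_rot: [-3.123, 0.34, -0.004]
wrist_force: [1.3, 0.6, 0.9]
finger_gap: 0.0007
```

```bash
python3 - <<'E'
from plant import robot
from h import *
s=robot.capture("scene"); d(robot.get_obs(),[.609,.149,.137])
cv2.imwrite("pics/s2.png",cv2.resize(s["img"][90:260,220:400,::-1],None,fx=3.5,fy=3.5))
E
```

```text
tcp [0.6109 0.1405 0.1689] heading -12.44 F [-0.4  0.9  1. ] t 3.4 gap 0.0004337486092046588
dp cm [-0.38 -0.78  3.19]
```

View pics/s2.png

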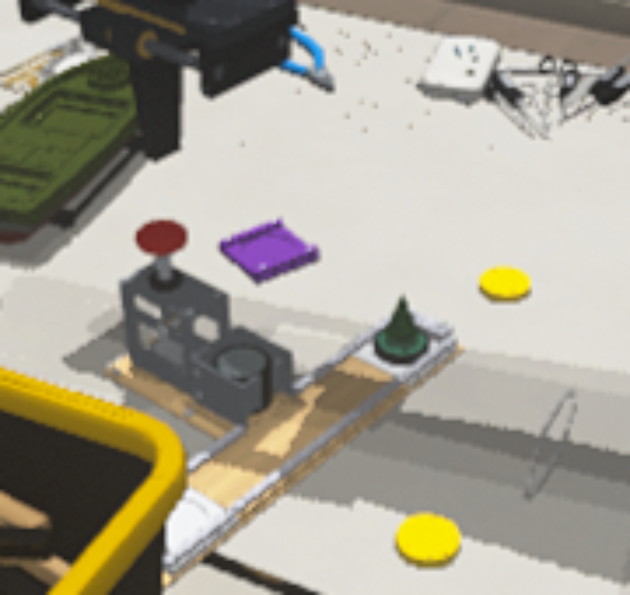

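Body's long side lies along the tool x, as I had planned for; the fingertip at (160,150) is above the red head at (162,238). Fine-align and approach.

Request:
step_arm:
  dp:
    - [-0.3, -0.8, 0]
    - [-0.3, -0.8, 0]
    - [-0.3, -0.8, 1]
    - [-0.3, -0.8, 2]
    - [-0.3, -0.8, 2.4]
    - [-0.3, -0.8, 2.4]
    - [-0.3, -0.8, 2.4]
  spin: [0, 0, 0, 0, 0, 0, 0]
  hand: [1, 1, 1, 1, 1, 1, 1]

```text
time_s: 3.98
tcp_pos: [0.6074, 0.1488, 0.1408]
eef_rot: [3.123, -0.34, -0.003]
wrist_force: [-0.2, -0.4, -0.1]
finger_gap: 0.0003
```

```bash
python3 - <<'E'
from plant import robot
from h import *
d(robot.get_obs(),[.609,.149,.1115])
E
```

```text
tcp [0.6074 0.1488 0.1408] heading -12.43 F [-0.2 -0.4 -0.1] t 3.9833 gap 0.000305286283934943
dp cm [ 0.15 -0.06  2.93]
```

Request:
step_arm:
  dp:
    - [0.1, 0, 0.3]
    - [0.1, 0, 0.6]
    - [0.1, 0, 0.9]
    - [0.1, 0, 1.2]
    - [0.1, 0, 1.5]
    - [0.1, 0, 1.8]
    - [0.1, 0, 2.1]
    - [0.1, 0, 2.4]
    - [0.1, 0, 2.7]
    - [0.1, 0, 2.9]
    - [0.1, 0, 2.9]
    - [0.1, 0, 2.9]
  spin: [0, 0, 0, 0, 0, 0, 0, 0, 0, 0, 0, 0]
  hand: [1, 1, 1, 1, 1, 1, 1, 1, 1, 1, 1, 1]

```text
time_s: 4.98
tcp_pos: [0.609, 0.1487, 0.1133]
eef_rot: [3.123, -0.34, -0.0]
wrist_force: [-1.3, -0.1, 2.8]
finger_gap: 0.0005
```

```bash
python3 - <<'E'
from plant import robot
from h import *
d(robot.get_obs(),[.609,.149,.1115])
s=robot.capture("scene")
cv2.imwrite("pics/s3.png",cv2.resize(s["img"][90:260,220:400,::-1],None,fx=3.5,fy=3.5))
E
```

```text
tcp [0.609  0.1487 0.1133] heading -12.42 F [-1.3 -0.1  2.8] t 4.9833 gap 0.0004563946182336191
dp cm [-0.01 -0.03  0.18]
```

View pics/s3.png

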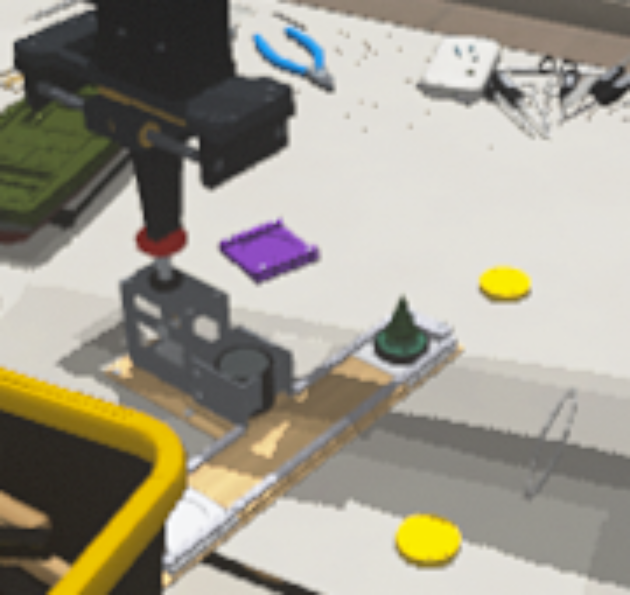

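```bash
python3 - <<'E'
from plant import robot
from h import *
s=robot.capture("scene"); c=robot.capture("top"); o=robot.get_obs(); p=o["tcp_pos"]
for z in (.019,0): 
    q=proj(s,p-[0,0,z]); print(z,q,(q-[220,90])*3.5)
for z in (.118,.0925,.076): q=proj(s,[.6087,.149,z]);print(z,q,(q-[220,90])*3.5)
print(o["wrist_force"],p)
cv2.imwrite("pics/t4.png",cv2.resize(c["img"][80:240,230:430,::-1],None,fx=4,fy=3.7))
cv2.imwrite("pics/s4.png",cv2.resize(s["img"][110:220,220:330,::-1],None,fx=5,fy=5,interpolation=cv2.INTER_CUBIC))
E
```

```text
0.019 [267.25753301 164.71415275] [165.40136552 261.49953462]
0 [266.60493092 157.86165468] [163.11725821 237.51579137]
0.118 [266.4985003  156.23523666] [162.74475105 231.8233283 ]
0.0925 [267.37542508 165.45189058] [165.81398778 264.08161704]
0.076 [267.92703093 171.24937776] [167.74460824 284.37282214]
[-1.36316277  0.37248043  2.5785727 ] [0.60903906 0.1487246  0.11330734]
```

View pics/s4.png

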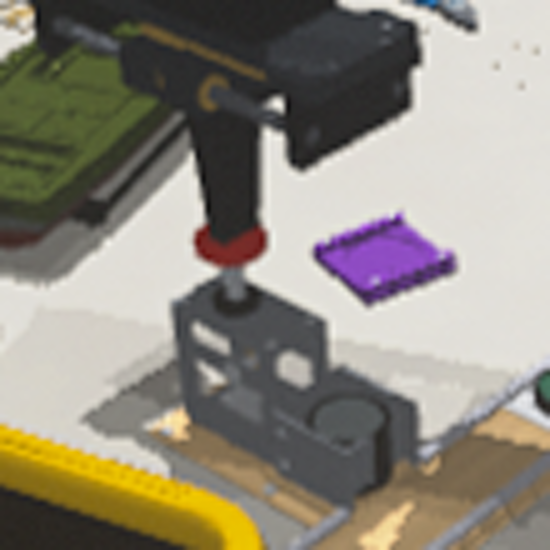

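View pics/t4.png

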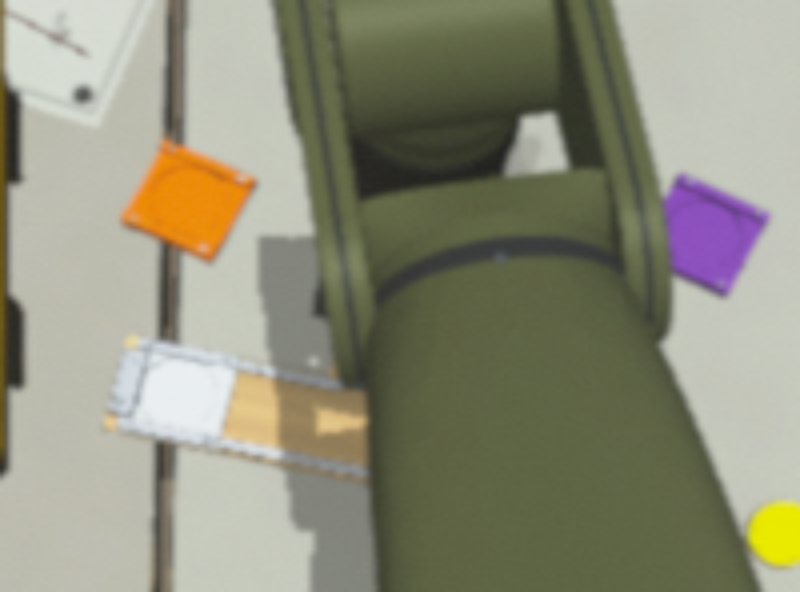

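Request:
step_arm:
  dp:
    - [0, 0, 0.2]
    - [0, 0, 0.4]
    - [0, 0, 0.6]
    - [0, 0, 0.8]
    - [0, 0, 0.8]
  spin: [0, 0, 0, 0, 0]
  hand: [1, 1, 1, 1, 1]

```text
time_s: 5.55
tcp_pos: [0.6092, 0.1487, 0.1048]
eef_rot: [-3.123, 0.34, -0.001]
wrist_force: [-1.4, -0.0, 4.2]
finger_gap: 0.0005
```

```bash
python3 - <<'E'
from plant import robot
from h import *
s=robot.capture("scene");  o=robot.get_obs(); p=o["tcp_pos"]
print(o["wrist_force"],p,o["qpos"],o["joint_torque"])
hsv=cv2.cvtColor(s["img"],cv2.COLOR_RGB2HSV); m=cv2.inRange(hsv,(0,120,50),(8,255,255)); print(cv2.boundingRect(m[140:185,240:290]))
cv2.imwrite("pics/s5.png",cv2.resize(s["img"][110:220,220:330,::-1],None,fx=5,fy=5,interpolation=cv2.INTER_CUBIC))
E
```

```text
[-1.51591469 -0.21307267  3.23939365] [0.60913384 0.14873714 0.10486896] [1.53892122e-01 1.60106841e-01 1.79483398e+00 2.92688816e-05
 1.18636719e+00 3.70767339e-01] [-1.15500202e-01 -3.88969982e+01 -3.23106551e+01  6.35615992e-02
 -3.69061064e-01  5.65863538e-04]
(19, 18, 14, 8)
```

View pics/s5.png

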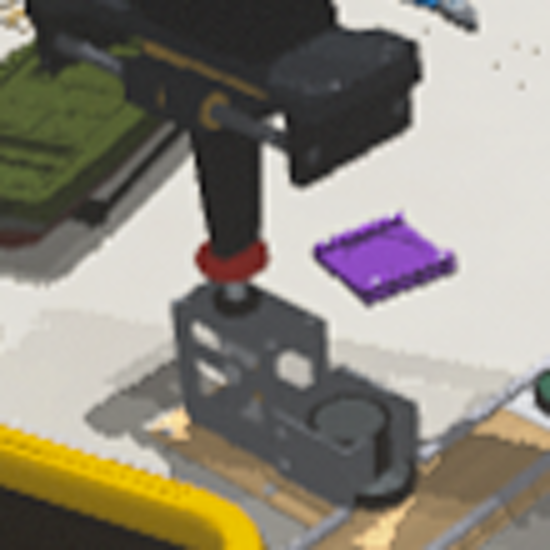

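The head moved down (rows 158–165) and the plinth is emerging at (390,485); so the effective tip is about at the reported TCP height. I continue gently.

Request:
step_arm:
  dp:
    - [0, 0, 0.2]
    - [0, 0, 0.4]
    - [0, 0, 0.6]
    - [0, 0, 0.8]
    - [0, 0, 1.0]
    - [0, 0, 1.1]
    - [0, 0, 1.1]
  spin: [0, 0, 0, 0, 0, 0, 0]
  hand: [1, 1, 1, 1, 1, 1, 1]

```text
time_s: 6.18
tcp_pos: [0.6092, 0.1488, 0.0942]
eef_rot: [-3.123, 0.34, -0.001]
wrist_force: [-2.8, -0.3, 4.0]
finger_gap: 0.0005
```

```bash
python3 - <<'E'
from plant import robot
from h import *
s=robot.capture("scene");  o=robot.get_obs(); p=o["tcp_pos"]
print(o["wrist_force"],p)
hsv=cv2.cvtColor(s["img"],cv2.COLOR_RGB2HSV); m=cv2.inRange(hsv,(0,120,50),(8,255,255)); print(cv2.boundingRect(m[140:185,240:290]))
cv2.imwrite("pics/s6.png",cv2.resize(s["img"][110:220,220:330,::-1],None,fx=5,fy=5,interpolation=cv2.INTER_CUBIC))
E
```

```text
[-1.93463768 -0.03707606  4.74575914] [0.60917475 0.14872515 0.09421502]
(20, 22, 14, 9)
```

View pics/s6.png

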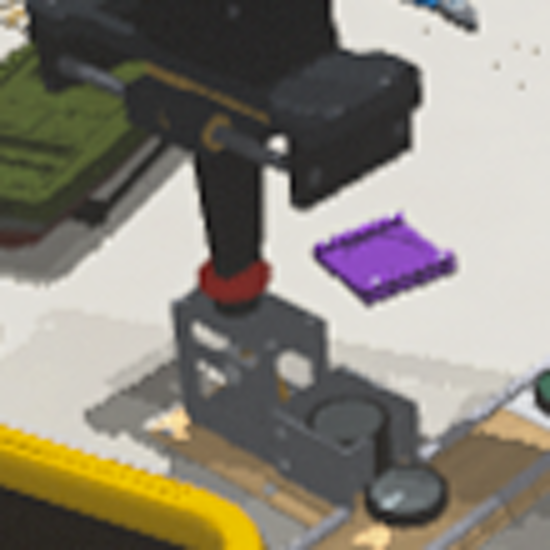

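Request:
step_arm:
  dp:
    - [0, 0, 0.1]
    - [0, 0, 0.2]
    - [0, 0, 0.3]
    - [0, 0, 0.3]
    - [0, 0, 0.3]
  spin: [0, 0, 0, 0, 0]
  hand: [1, 1, 1, 1, 1]

```text
time_s: 6.65
tcp_pos: [0.6092, 0.1487, 0.0914]
eef_rot: [-3.123, 0.34, -0.0]
wrist_force: [-2.0, 0.2, 5.7]
finger_gap: 0.001
```

```bash
python3 - <<'E'
from plant import robot
from h import *
s=robot.capture("scene");  o=robot.get_obs(); p=o["tcp_pos"]
print(o["wrist_force"],p)
hsv=cv2.cvtColor(s["img"],cv2.COLOR_RGB2HSV); m=cv2.inRange(hsv,(0,120,50),(8,255,255)); print(cv2.boundingRect(m[140:185,240:290]))
E
```

```text
[-2.39097804  0.04098957  5.29470751] [0.6091734  0.14873597 0.09137126]
(20, 23, 14, 9)
```

Request:
step_arm:
  dp:
    - [0, 0, 0.1]
    - [0, 0, 0.15]
    - [0, 0, 0.2]
    - [0, 0, 0.2]
  spin: [0, 0, 0, 0]
  hand: [1, 1, 1, 1]

```text
time_s: 7.03
tcp_pos: [0.6092, 0.1487, 0.0897]
eef_rot: [-3.123, 0.34, -0.0]
wrist_force: [-2.8, -0.2, 6.2]
finger_gap: 0.0006
```

Request:
step_arm:
  dp:
    - [0, 0, 0.1]
    - [0, 0, 0.15]
    - [0, 0, 0.2]
    - [0, 0, 0.2]
  spin: [0, 0, 0, 0]
  hand: [1, 1, 1, 1]

```text
time_s: 7.37
tcp_pos: [0.6093, 0.1488, 0.089]
eef_rot: [3.123, -0.34, 0.0]
wrist_force: [-6.1, -0.5, 13.2]
finger_gap: 0.0
```

Request:
step_arm:
  dp:
    - [0, 0, -0.5]
    - [0, 0, -1]
    - [0, 0, -1.5]
    - [0, 0, -2]
    - [0, 0, -2.5]
    - [0, 0, -3]
    - [0, 0, -4]
    - [0, 0, -5.5]
    - [0, 0, -7]
    - [0, 0, -7]
    - [0, 0, -7]
  spin: [0, 0, 0, 0, 0, 0, 0, 0, 0, 0, 0]
  hand: [1, 1, 1, 1, 1, 1, 1, 1, 1, 1, 1]

```text
time_s: 8.28
tcp_pos: [0.6096, 0.1488, 0.158]
eef_rot: [-3.123, 0.34, -0.003]
wrist_force: [-0.1, -0.3, -1.0]
finger_gap: 0.0006
```

```bash
python3 - <<'E'
from plant import robot
from h import *
s=robot.capture("scene");  o=robot.get_obs(); p=o["tcp_pos"]
print(o["wrist_force"],p)
hsv=cv2.cvtColor(s["img"],cv2.COLOR_RGB2HSV); m=cv2.inRange(hsv,(0,120,50),(8,255,255)); print(cv2.boundingRect(m[140:185,240:290]))
cv2.imwrite("pics/s7.png",cv2.resize(s["img"][80:240,210:350,::-1],None,fx=3.7,fy=3.7,interpolation=cv2.INTER_CUBIC))
M=R.from_rotvec(o["eef_rot"]).as_matrix()
for t in ([0,0,.019],[0,0,0],[.09,.0375,-.059],[-.09,.0375,-.059],[-.09,-.0375,-.059],[.09,-.0375,-.059]):
    q=proj(s,p+M@np.array(t)); print(t,((q-[210,80])*3.7).round(0))
E
```

```text
[ 0.05634991  0.27526527 -0.05724752] [0.60883225 0.14867782 0.15670066]
(19, 13, 14, 10)
[0, 0, 0.019] [207. 255.]
[0, 0, 0] [204. 228.]
[0.09, 0.0375, -0.059] [139.  76.]
[-0.09, 0.0375, -0.059] [354. 163.]
[-0.09, -0.0375, -0.059] [262. 214.]
[0.09, -0.0375, -0.059] [ 45. 117.]
```

View pics/s7.png

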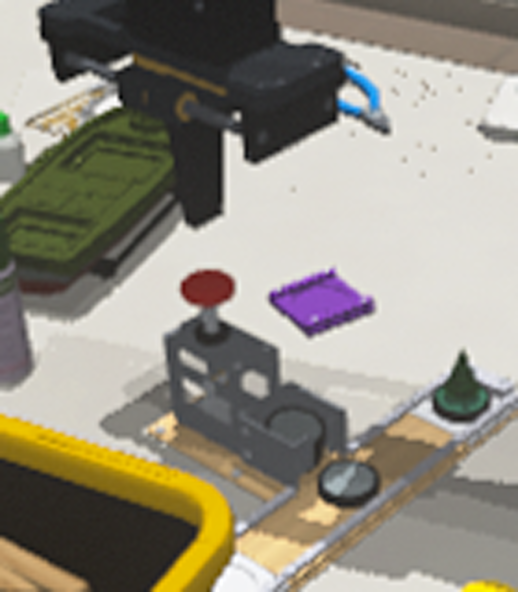

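```bash
python3 - <<'E'
from plant import robot
from h import *
s=robot.capture("scene");  o=robot.get_obs(); p=o["tcp_pos"]
cv2.imwrite("pics/s8.png",cv2.resize(s["img"][95:155,235:305,::-1],None,fx=10,fy=10,interpolation=cv2.INTER_CUBIC))
M=R.from_rotvec(o["eef_rot"]).as_matrix(); print(p)
for a in(-.012,.012):
  for b in (-.01,.01):
    q=proj(s,p+M@np.array([a,b,-.003])); print(a,b,((q-[235,95])*10).round(0))
yaw=-.217;xd=np.array([np.cos(yaw),np.sin(yaw),0]);yd=np.array([-np.sin(yaw),np.cos(yaw),0])
# plinth
P0=np.array([.4967,.1738,.018]); q=proj(s,P0); print("expected plinth top centre",(q-[210,80])*3.7)
m=cv2.inRange(s["img"],(0,0,0),(110,115,120))
for uv in ((349,482),): 
    w=ray(s,(210+uv[0]/3.7,80+uv[1]/3.7),.018); print(w, (w-P0)@xd,(w-P0)@yd)
E
```

```text
[0.60836672 0.14858684 0.15588619]
-0.012 -0.01 [308. 492.]
-0.012 0.01 [372. 457.]
0.012 -0.01 [233. 457.]
0.012 0.01 [297. 423.]
expected plinth top centre [350.39766941 481.00048698]
[0.49700845 0.17504611 0.018     ] 3.292774124756645e-05 0.0012832998292213514
```

View pics/s8.png

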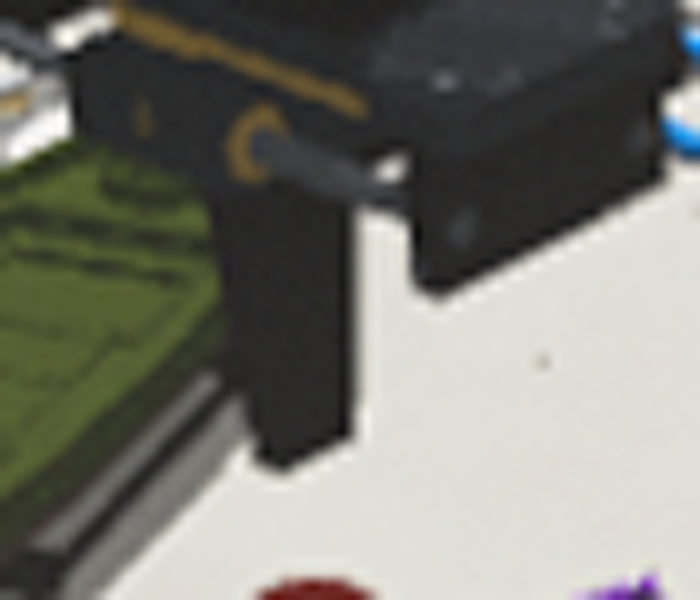

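Plunger is up, the plinth lies on the track at (349,482) in s7, at the track middle within ~1 mm. Fingertip x/y match the readings, but the tip really is about 3.5 mm above the reported TCP.

```bash
python3 - <<'E'
from plant import robot
from h import *
d(robot.get_obs(),[.487,.1373,.10])
E
```

```text
tcp [0.6084 0.1486 0.1559] heading -12.43 F [0.3 0.2 0.3] t 8.3833 gap 7.949921859857096e-05
dp cm [-11.6    3.71   5.61]
```

Request:
step_arm:
  dp:
    - [-3, 1, 0]
    - [-6, 2, 0]
    - [-9, 3, 0]
    - [-11.6, 3.7, 0.5]
    - [-11.6, 3.7, 2]
    - [-11.6, 3.7, 4]
    - [-11.6, 3.7, 5]
    - [-11.6, 3.7, 5.6]
    - [-11.6, 3.7, 5.6]
    - [-11.6, 3.7, 5.6]
  spin: [0, 0, 0, 0, 0, 0, 0, 0, 0, 0]
  hand: [1, 1, 1, 1, 1, 1, 1, 1, 1, 1]

```text
time_s: 9.22
tcp_pos: [0.4878, 0.1375, 0.1007]
eef_rot: [3.123, -0.34, -0.002]
wrist_force: [-0.4, -0.9, 0.4]
finger_gap: 0.0007
```

```bash
python3 - <<'E'
from plant import robot
from h import *
s=robot.capture("scene"); o=robot.get_obs(); d(o,[.487,.1373,.0105])
cv2.imwrite("pics/s9.png",cv2.resize(s["img"][110:220,250:370,::-1],None,fx=5,fy=5,interpolation=cv2.INTER_CUBIC))
E
```

```text
tcp [0.4884 0.1376 0.1014] heading -12.43 F [ 0.1  1.1 -0.3] t 9.2667 gap 0.00023163921122376643
dp cm [-0.13  0.06  9.09]
```

View pics/s9.png

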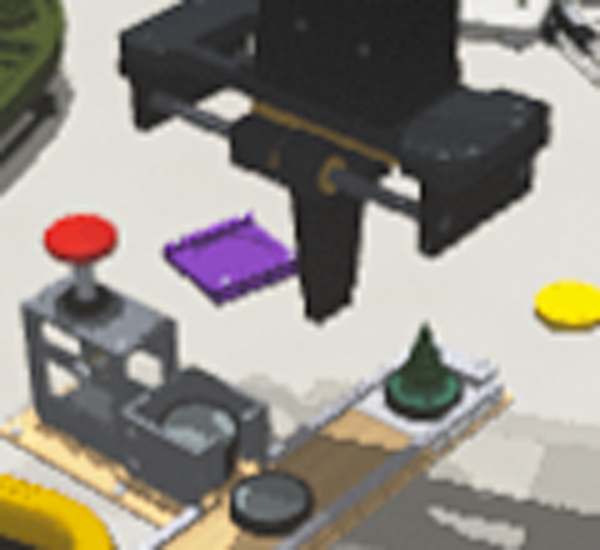

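Request:
step_arm:
  dp:
    - [-0.1, 0, 1]
    - [-0.1, 0, 3]
    - [-0.1, 0, 5]
    - [-0.1, 0, 6.5]
    - [-0.1, 0, 7]
    - [-0.1, 0, 7]
    - [-0.1, 0, 7]
  spin: [0, 0, 0, 0, 0, 0, 0]
  hand: [1, 1, 1, 1, 1, 1, 1]

```text
time_s: 9.85
tcp_pos: [0.4873, 0.1378, 0.0314]
eef_rot: [-3.123, 0.34, -0.001]
wrist_force: [-0.9, 1.0, -0.3]
finger_gap: 0.0003
```

```bash
python3 - <<'E'
from plant import robot
from h import *
s=robot.capture("scene"); o=robot.get_obs(); d(o,[.487,.1373,.0105])
cv2.imwrite("pics/s10.png",cv2.resize(s["img"][110:220,250:370,::-1],None,fx=5,fy=5,interpolation=cv2.INTER_CUBIC))
E
```

```text
tcp [0.4878 0.1379 0.032 ] heading -12.43 F [ 0.3 -0.4  1. ] t 9.9 gap 0.000499737673209006
dp cm [-0.07  0.08  2.15]
```

View pics/s10.png

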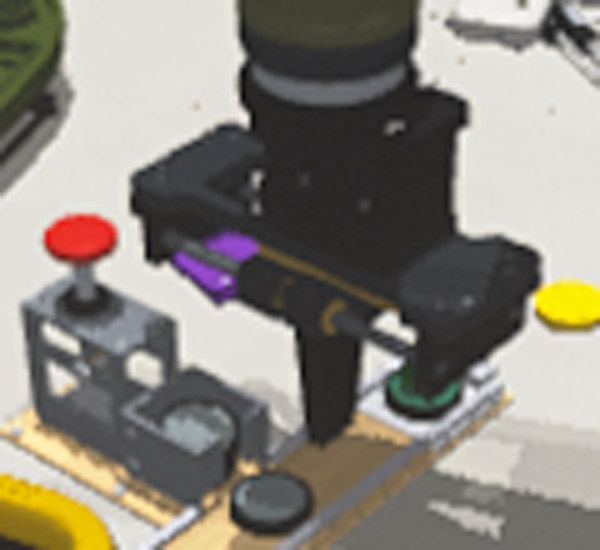

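Request:
step_arm:
  dp:
    - [0, 0, 0.5]
    - [0, 0, 1]
    - [0, 0, 1.5]
    - [0, 0, 1.9]
    - [0, 0, 2.1]
    - [0, 0, 2.1]
  spin: [0, 0, 0, 0, 0, 0]
  hand: [1, 1, 1, 1, 1, 1]

```text
time_s: 10.4
tcp_pos: [0.4862, 0.1377, 0.0091]
eef_rot: [3.123, -0.34, -0.002]
wrist_force: [-0.3, 0.7, -1.0]
finger_gap: 0.0006
```

```bash
python3 - <<'E'
from plant import robot
from h import *
s=robot.capture("scene"); o=robot.get_obs(); d(o,[.487,.1373,.0105])
cv2.imwrite("pics/s11.png",cv2.resize(s["img"][110:220,250:370,::-1],None,fx=5,fy=5,interpolation=cv2.INTER_CUBIC))
E
```

```text
tcp [0.4864 0.1377 0.0095] heading -12.43 F [-0.4 -1.1 -0.1] t 10.45 gap 0.00012456188374217214
dp cm [ 0.06  0.02 -0.1 ]
```

View pics/s11.png

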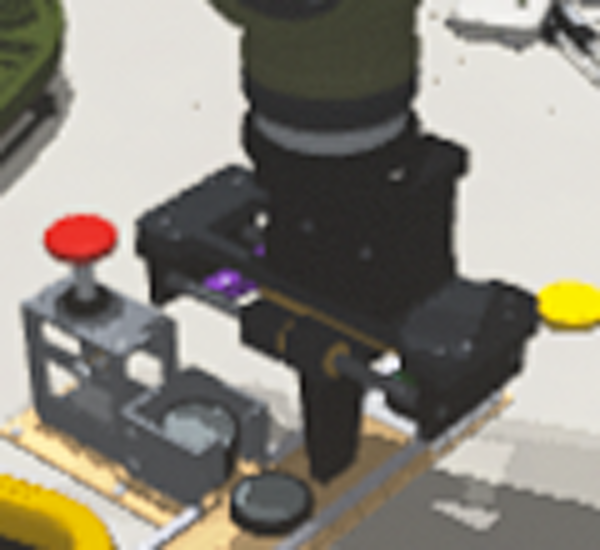

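Request:
step_arm:
  dp:
    - [0, -0.3, 0]
    - [0, -0.6, 0]
    - [0, -1, 0]
    - [0, -1.4, 0]
    - [0, -1.8, 0]
    - [0, -2.2, 0]
    - [0, -2.6, 0]
    - [0, -3, 0]
    - [0, -3.4, 0]
    - [0, -3.8, 0]
    - [0, -4.2, 0]
    - [0, -4.5, 0]
  spin: [0, 0, 0, 0, 0, 0, 0, 0, 0, 0, 0, 0]
  hand: [1, 1, 1, 1, 1, 1, 1, 1, 1, 1, 1, 1]

```text
time_s: 11.45
tcp_pos: [0.4966, 0.1822, 0.0099]
eef_rot: [-3.123, 0.34, 0.0]
wrist_force: [0.9, -0.6, -0.5]
finger_gap: 0.0003
```

```bash
python3 - <<'E'
from plant import robot
from h import *
s=robot.capture("scene"); c=robot.capture("top"); o=robot.get_obs(); d(o,[.5155,.258,.0095])
a=cv2.resize(s["img"][110:230,240:360,::-1],None,fx=4,fy=4,interpolation=cv2.INTER_CUBIC)
b=cv2.resize(c["img"][150:250,250:330,::-1],None,fx=4,fy=4.8,interpolation=cv2.INTER_CUBIC)
cv2.imwrite("pics/s12.png",np.hstack([a,b]))
E
```

```text
tcp [0.4966 0.1822 0.01  ] heading -12.4 F [ 0.4 -0.1  0. ] t 11.55 gap 0.0006722159908749193
dp cm [ 0.22 -7.81  0.05]
```

View pics/s12.png

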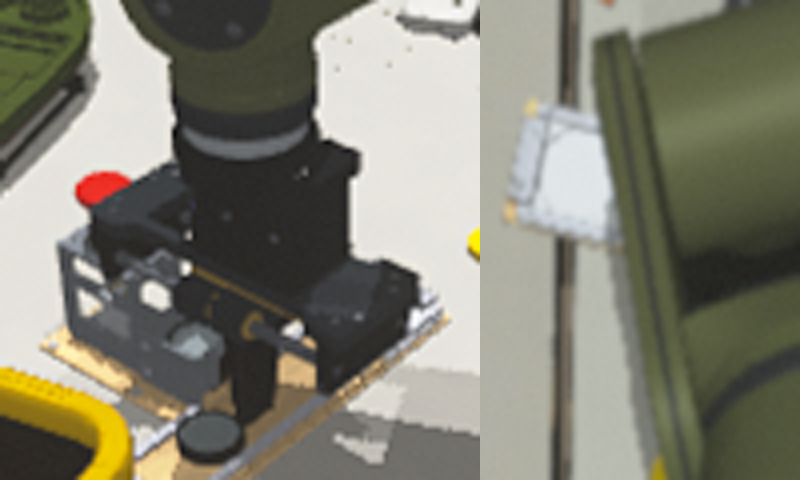

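The plinth slides along between the rails ahead of the finger (210,437); no contact with plunger. Continue.

Request:
step_arm:
  dp:
    - [0, -0.4, 0]
    - [0, -0.8, 0]
    - [0, -1.2, 0]
    - [0, -1.6, 0]
    - [0, -2, 0]
    - [0, -2.4, 0]
    - [0, -2.8, 0]
    - [0, -3.2, 0]
    - [0, -3.6, 0]
    - [0, -4, 0]
    - [0, -4.4, 0]
    - [0, -4.8, 0]
  spin: [0, 0, 0, 0, 0, 0, 0, 0, 0, 0, 0, 0]
  hand: [1, 1, 1, 1, 1, 1, 1, 1, 1, 1, 1, 1]

```text
time_s: 12.55
tcp_pos: [0.5069, 0.229, 0.0099]
eef_rot: [3.123, -0.34, -0.0]
wrist_force: [0.0, -0.4, 0.1]
finger_gap: 0.0009
```

```bash
python3 - <<'E'
from plant import robot
from h import *
s=robot.capture("scene"); c=robot.capture("top"); o=robot.get_obs(); d(o,[.5155,.258,.0095])
a=cv2.resize(s["img"][110:230,240:360,::-1],None,fx=4,fy=4,interpolation=cv2.INTER_CUBIC)
b=cv2.resize(c["img"][150:250,250:330,::-1],None,fx=4,fy=4.8,interpolation=cv2.INTER_CUBIC)
cv2.imwrite("pics/s13.png",np.hstack([a,b]))
E
```

```text
tcp [0.507  0.2292 0.0101] heading -12.39 F [-1.1 -0.9  0. ] t 12.65 gap 0.0006121500655329542
dp cm [ 0.21 -3.    0.06]
```

View pics/s13.png

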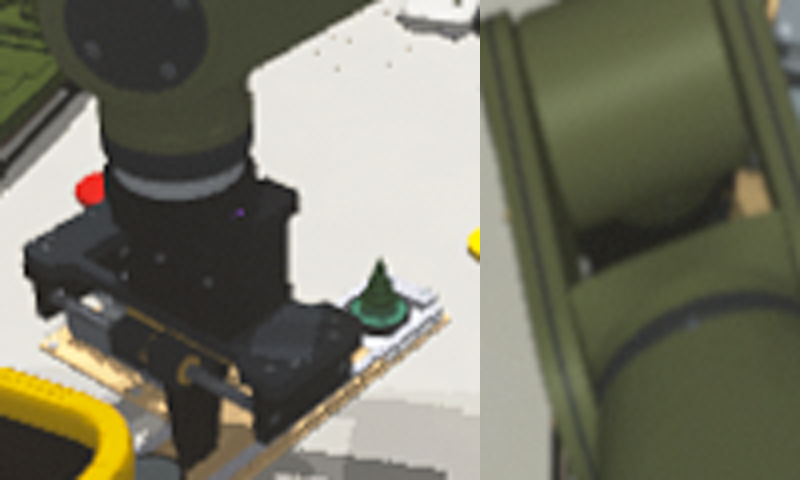

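Request:
step_arm:
  dp:
    - [0, -0.4, 0]
    - [0, -0.8, 0]
    - [0, -1.2, 0]
    - [0, -1.5, 0]
    - [0, -1.8, 0]
    - [0, -2.1, 0]
    - [0, -2.3, 0]
    - [0, -2.5, 0]
    - [0, -2.6, 0]
    - [0, -2.7, 0]
    - [0, -2.7, 0]
  spin: [0, 0, 0, 0, 0, 0, 0, 0, 0, 0, 0]
  hand: [1, 1, 1, 1, 1, 1, 1, 1, 1, 1, 1]

```text
time_s: 13.57
tcp_pos: [0.5127, 0.2551, 0.01]
eef_rot: [-3.123, 0.34, -0.0]
wrist_force: [-0.5, -0.2, 0.1]
finger_gap: 0.0006
```

```bash
python3 - <<'E'
from plant import robot
from h import *
s=robot.capture("scene"); o=robot.get_obs(); d(o,[.5155,.258,.0095])
a=cv2.resize(s["img"][120:260,220:340,::-1],None,fx=4,fy=4,interpolation=cv2.INTER_CUBIC)
cv2.imwrite("pics/s14.png",a)
E
```

```text
tcp [0.5126 0.255  0.0099] heading -12.42 F [-0.7  0.3 -0.1] t 13.6167 gap 0.0002926646644516558
dp cm [ 0.22 -0.36  0.04]
```

View pics/s14.png

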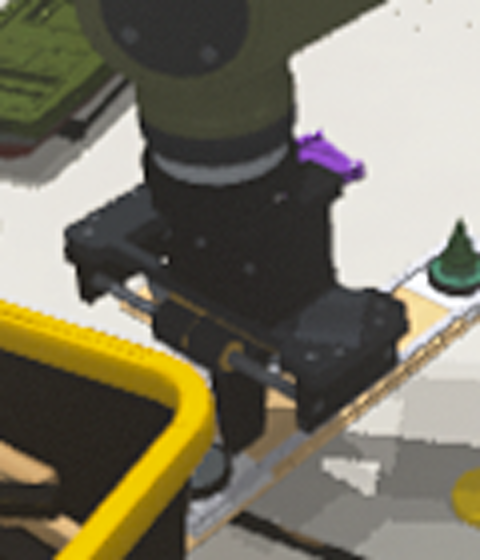

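Request:
step_arm:
  dp:
    - [0, -0.1, 0]
    - [0, -0.2, 0]
    - [0, -0.3, 0]
    - [0, -0.35, 0]
    - [0, -0.35, 0]
  spin: [0, 0, 0, 0, 0]
  hand: [1, 1, 1, 1, 1]

```text
time_s: 14.03
tcp_pos: [0.5131, 0.2578, 0.0098]
eef_rot: [3.122, -0.339, -0.001]
wrist_force: [-0.4, -4.1, 1.3]
finger_gap: 0.0005
```

```bash
python3 - <<'E'
from plant import robot
from h import *
s=robot.capture("scene"); o=robot.get_obs(); d(o,[.5155,.258,.0095])
a=cv2.resize(s["img"][190:260,250:340,::-1],None,fx=8,fy=8,interpolation=cv2.INTER_CUBIC)
cv2.imwrite("pics/s15.png",a)
E
```

```text
tcp [0.5131 0.2578 0.0098] heading -12.41 F [-1.  -4.   1.7] t 14.0833 gap 0.0003741244732615
dp cm [ 0.23 -0.07  0.03]
```

View pics/s15.png

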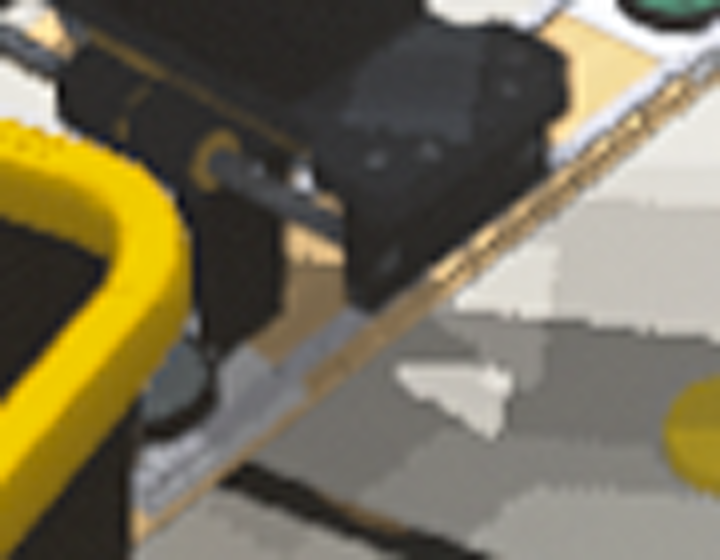

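A 4 N reaction: the plinth is against stop/recess edge. Back off, rise and look.

Request:
step_arm:
  dp:
    - [0, 0.3, 0]
    - [0, 1, 0]
    - [0, 2, 0]
    - [0, 2.5, 0]
    - [0, 2.5, -1]
    - [0, 2.5, -4]
    - [0, 2.5, -8]
    - [0, 2.5, -12]
    - [0, 2.5, -16]
    - [0, 2.5, -20]
    - [0, 2.5, -20]
  spin: [0, 0, 0, 0, 0, 0, 0, 0, 0, 0, 0]
  hand: [1, 1, 1, 1, 1, 1, 1, 1, 1, 1, 1]

```text
time_s: 15.0
tcp_pos: [0.5127, 0.2357, 0.2219]
eef_rot: [-3.115, 0.339, -0.026]
wrist_force: [1.2, 0.9, 1.8]
finger_gap: 0.0006
```

Request:
step_arm:
  dp:
    - [0, 2, 0]
    - [0, 5, 0]
    - [0, 9, 0]
    - [0, 13, 0]
    - [0, 17, 0]
    - [0, 21, 0]
    - [0, 25, 0]
    - [0, 29, 0]
    - [0, 33, 0]
    - [0, 36, 0]
    - [0, 36, 0]
  spin: [0, 0, 0, 0, 0, 0, 0, 0, 0, 0, 0]
  hand: [1, 1, 1, 1, 1, 1, 1, 1, 1, 1, 1]

```text
time_s: 15.92
tcp_pos: [0.4295, -0.1218, 0.2107]
eef_rot: [3.12, -0.35, 0.002]
wrist_force: [0.3, 0.7, -0.7]
finger_gap: 0.0003
```

```bash
python3 - <<'E'
from plant import robot
from h import *
s=robot.capture("scene"); c=robot.capture("top"); o=robot.get_obs(); d(o,[.5155,.258,.0095])
a=cv2.resize(s["img"][130:260,230:370,::-1],None,fx=3,fy=3,interpolation=cv2.INTER_CUBIC)
b=cv2.resize(c["img"][110:240,250:400,::-1],None,fx=2.53,fy=3,interpolation=cv2.INTER_CUBIC)
cv2.imwrite("pics/s16.png",np.hstack([a,b]))
m=cv2.inRange(c["img"],(0,0,0),(130,140,140)); m=m[165:210,257:300]
k,l,st,ce=cv2.connectedComponentsWithStats(m)
for i in range(1,k):
  if st[i,4]>40: print(st[i],ce[i]+[257,165],ray(c,ce[i]+[257,165],.014))
E
```

```text
tcp [ 0.4303 -0.1183  0.2105] heading -12.6 F [0.  0.1 0.4] t 16.0167 gap 0.0008471766603199564
dp cm [  0.08 -38.57  20.12]
[ 8 11 18 18 93] [273.59139785 185.        ] [0.52315012 0.2863544  0.014     ]
[12 34  5 11 52] [270.90384615 204.09615385] [0.4799897  0.29136375 0.014     ]
```

View pics/s16.png

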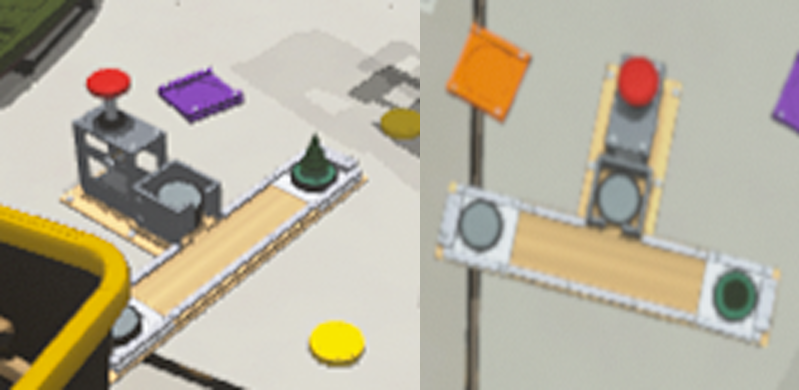

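```bash
python3 - <<'E'
from plant import robot
from h import *
S=[];C=[]
for i in range(4):
    s=robot.capture("scene"); c=robot.capture("top"); S.append(s["img"].astype(float)); C.append(c["img"].astype(float))
si=np.mean(S,0).astype(np.uint8); ci=np.mean(C,0).astype(np.uint8)
a=cv2.resize(si[220:255,255:295,::-1],None,fx=10,fy=10,interpolation=cv2.INTER_CUBIC)
b=cv2.resize(ci[168:203,255:295,::-1],None,fx=10,fy=10,interpolation=cv2.INTER_CUBIC)
cv2.imwrite("pics/s17.png",np.hstack([a,b])); cs=dict(c); 
# plinth outline & white plate quad in top, plane fit
g=cv2.cvtColor(ci,cv2.COLOR_RGB2GRAY); 
up=cv2.resize(g[165:210,255:300],None,fx=8,fy=8,interpolation=cv2.INTER_CUBIC)
m=(up<190).astype(np.uint8); 
k,l,st,ce=cv2.connectedComponentsWithStats(m); i=l[int((185-165)*8),int((273.5-255)*8)]
cn=max(cv2.findContours((l==i).astype(np.uint8),0,1)[0],key=cv2.contourArea); e=cv2.fitEllipse(cn); print(st[i],e)
u=np.array(e[0])/8+[255-.4375,165-.4375]
for z in(.016,.018):
  w=ray(c,u,z); v=w-[.497,.174,0]; print(z,w,v[0]*.9766-v[1]*.2153,v[0]*.2153+v[1]*.9766)
print(robot.get_obs()["time_s"])
E
```

```text
[    0     0   360   360 64340] ((139.78282165527344, 201.7189483642578), (311.4031066894531, 416.7521667480469), 136.86312866210938)
0.016 [0.51200123 0.2893567  0.016     ] -0.010186098529370287 0.1158871174694056
0.018 [0.51170689 0.28912151 0.018     ] -0.010422915052353876 0.11559405445312847
16.4167
```

View pics/s17.png

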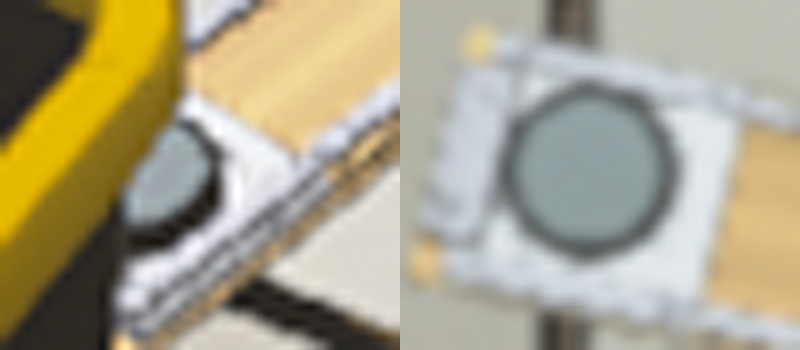

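```bash
python3 - <<'E'
from plant import robot
from h import *
s=robot.capture("scene")
g=cv2.cvtColor(s["img"],cv2.COLOR_RGB2GRAY)
for x in (270,271,272,273,274): print(x,g[228:252,x])
b=cv2.imread("pics/s9.png",0); b=cv2.resize(b,(120,110),interpolation=cv2.INTER_AREA)
for x in (303,304,305): print(x,b[95:112,x-250])
b=cv2.imread("pics/s12.png",0)[:,:480]; b=cv2.resize(b,(120,120),interpolation=cv2.INTER_AREA)
for x in (291,292,293): print(x,b[95:120,x-240])
c=robot.capture("top"); g=cv2.cvtColor(c["img"],cv2.COLOR_RGB2GRAY)
print(g[172:198,262:286])
E
```

```text
270 [111 109 105 101  99 109 126 146 169 165 164 165 171 148  76  43  34 145
 230 229 193 128 113 158]
271 [106 103  98  96 110 146 170 166 166 164 165 166 164 127  43  39  46 167
 235 221 179 128 168 158]
272 [ 97  92 116 123 125 172 167 165 165 166 167 167 143  76  41  36 103 191
 224 183 129 174 180 119]
273 [141 148 202 189  96 156 167 165 166 168 169 153 106  43  37 103 192 231
 210 140 144 167 122 132]
274 [206 216 248 230 109 101 151 157 172 168 147 106  45  39  52 175 242 223
 180 124 151 136 130 134]
303 [ 77  88  87  91 102 106 106 111 105  66  45  44  96 141 144]
304 [ 79  88  87  86  95 105 106 109 102  69  46  45  96 142 145]
305 [ 79  89  87  86  94 105 105 106  95  64  44  47  96 142 148]
291 [ 78  78  81  93 105 104 100  83  68  87  89  86  87  87  87  87  89  79
  54  40  44  99 146 144 143]
292 [ 77  73  80 104 114 110 103  84  72  88  89  88  88  87  87  87  88  78
  54  40  42  99 147 148 150]
293 [ 78  71  76 104 110 105  95  73  70  87  89  88  87  87  86  88  89  76
  48  39  46 101 150 158 162]
[[204 207 207 206 202 186 179 173 159 153 143 128 140 167 190 191 
[... 1860 characters left out ...]
84 219 222 195 154 120 105 116 128 133 135 137 136 129 113 100 112
  163 210 227 231 230 223]
 [168 195 222 226 217 197 174 140 111  99  96  95  97  98  98 107 139 172
  205 223 227 231 229 217]
 [192 203 219 223 219 211 211 195 170 142 115  99 105 122 148 171 202 223
  226 227 228 231 228 204]
 [197 202 213 215 208 205 217 220 212 194 168 160 170 186 210 223 228 230
  231 231 231 232 226 193]
 [192 193 198 209 213 213 216 217 216 209 204 209 216 215 221 226 227 227
  229 230 231 230 224 192]
 [164 166 174 190 202 199 199 210 216 214 217 218 217 210 211 220 223 222
  222 222 226 228 220 196]
 [156 155 157 162 168 164 168 189 201 199 199 205 212 215 214 217 214 212
  207 199 206 217 206 195]]
```

```bash
python3 - <<'E'
import cv2,numpy as np
a=cv2.imread("pics/top0.png"); 
b=a[168:203,255:295].astype(float)
g=np.clip((b-170)*3,0,255).astype(np.uint8)
from plant import robot
c=robot.capture("top")["img"][168:203,255:295,::-1]
f=lambda x:cv2.resize(x,None,fx=10,fy=10,interpolation=cv2.INTER_CUBIC)
A=f(g);B=f(np.ascontiguousarray(c))
# grid marks
for I in(A,B):
    for k in range(0,400,50): cv2.line(I,(k,0),(k,6),(0,0,255),1)
    for k in range(0,350,50): cv2.line(I,(0,k),(6,k),(0,0,255),1)
cv2.imwrite("pics/s18.png",np.hstack([A,B]))
E
```

```text
(no output)
```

View pics/s18.png

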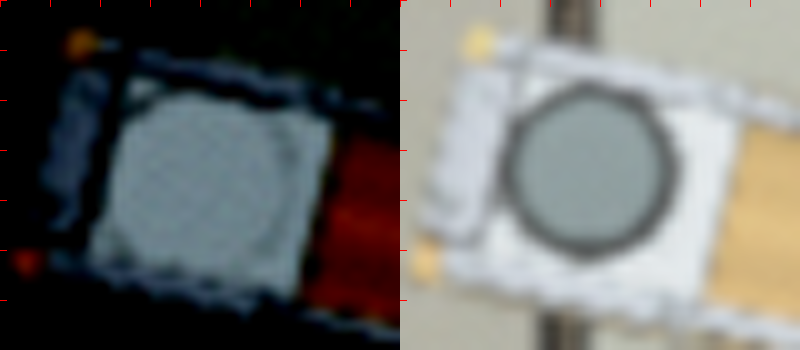

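Comparing with the empty-recess picture, the plinth (right, about (590,171)) sits ~1.5–2 mm towards the magazine and ~1.2 mm towards the stop, borderline for having dropped in. I'll touch its top lightly to measure its height, and drag it slightly towards the centre if it is proud.

```bash
python3 - <<'E'
from plant import robot
from h import *
d(robot.get_obs(),[.5218,.2771,.21]); print(robot.get_obs()["qpos"])
E
```

```text
tcp [ 0.4306 -0.1172  0.2099] heading -12.38 F [0.7 0.8 0.3] t 16.5667 gap 0.0005709493361889508
dp cm [ 4.500e-01 -4.047e+01 -1.000e-02]
[-3.86222873e-01 -3.48982202e-01  2.08483679e+00  3.32878910e-06
  1.40585880e+00 -1.70148908e-01]
```

Request:
step_arm:
  dp:
    - [0, -2, 0]
    - [0.1, -5, 0]
    - [0.2, -9, 0]
    - [0.3, -13, 0]
    - [0.4, -17, 0]
    - [0.4, -21, 0]
    - [0.4, -25, 0]
    - [0.4, -29, 0]
    - [0.4, -33, 0]
    - [0.4, -37, 0]
    - [0.4, -39.5, 0]
    - [0.4, -40.5, 0]
  spin: [0, 0, 0, 0, 0, 0, 0, 0, 0, 0, 0, 0]
  hand: [1, 1, 1, 1, 1, 1, 1, 1, 1, 1, 1, 1]

```text
time_s: 17.57
tcp_pos: [0.5216, 0.2804, 0.2096]
eef_rot: [-3.123, 0.335, 0.001]
wrist_force: [-0.3, -1.0, 0.1]
finger_gap: 0.0003
```

Request:
step_arm:
  dp:
    - [0, 0, 3]
    - [0, 0, 6.5]
    - [0, 0, 10]
    - [0, 0, 13]
    - [0, 0, 15.5]
    - [0, 0, 17]
    - [0, 0, 17.5]
    - [0, 0, 17.5]
    - [0, 0, 17.5]
  spin: [0, 0, 0, 0, 0, 0, 0, 0, 0]
  hand: [1, 1, 1, 1, 1, 1, 1, 1, 1]

```text
time_s: 18.32
tcp_pos: [0.5222, 0.2769, 0.0358]
eef_rot: [-3.123, 0.341, -0.001]
wrist_force: [-0.2, 0.7, 1.0]
finger_gap: 0.0004
```

```bash
python3 - <<'E'
from plant import robot
from h import *
s=robot.capture("scene");d(robot.get_obs(),[.5218,.2771,.0145])
cv2.imwrite("pics/s19.png",cv2.resize(s["img"][150:260,220:340,::-1],None,fx=5,fy=5,interpolation=cv2.INTER_CUBIC))
E
```

```text
tcp [0.5228 0.2773 0.0366] heading -12.44 F [ 0.2 -0.7  0.5] t 18.3667 gap 0.0008099766799436999
dp cm [-0.1   0.04  2.21]
```

View pics/s19.png

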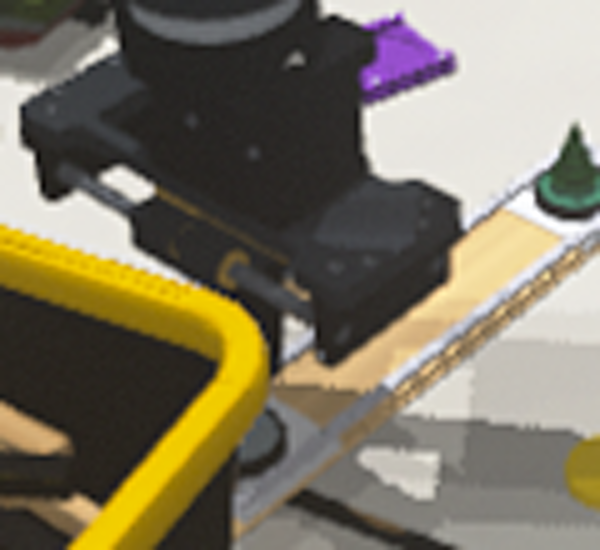

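Request:
step_arm:
  dp:
    - [-0.1, 0, 0.5]
    - [-0.1, 0, 1]
    - [-0.1, 0, 1.4]
    - [-0.1, 0, 1.7]
    - [-0.1, 0, 1.8]
    - [-0.1, 0, 1.8]
  spin: [0, 0, 0, 0, 0, 0]
  hand: [1, 1, 1, 1, 1, 1]

```text
time_s: 18.87
tcp_pos: [0.5202, 0.2771, 0.0164]
eef_rot: [3.123, -0.34, -0.001]
wrist_force: [0.4, -0.7, -1.4]
finger_gap: 0.0008
```

Request:
step_arm:
  dp:
    - [0, 0, 0.1]
    - [0, 0, 0.1]
  spin: [0, 0]
  hand: [1, 1]

```text
time_s: 19.03
tcp_pos: [0.5206, 0.2773, 0.0159]
eef_rot: [-3.123, 0.34, -0.0]
wrist_force: [0.3, -0.0, 0.3]
finger_gap: 0.0002
```

Request:
step_arm:
  dp:
    - [0, 0, 0.1]
    - [0, 0, 0.1]
  spin: [0, 0]
  hand: [1, 1]

```text
time_s: 19.2
tcp_pos: [0.5206, 0.2773, 0.015]
eef_rot: [-3.123, 0.34, -0.0]
wrist_force: [-0.5, 0.2, 0.3]
finger_gap: 0.0005
```

Request:
step_arm:
  dp:
    - [0, 0, 0.1]
    - [0, 0, 0.1]
  spin: [0, 0]
  hand: [1, 1]

```text
time_s: 19.37
tcp_pos: [0.5206, 0.2772, 0.0139]
eef_rot: [3.123, -0.34, -0.0]
wrist_force: [-0.2, -0.2, -0.4]
finger_gap: 0.0006
```

Request:
step_arm:
  dp:
    - [0, 0, 0.1]
    - [0, 0, 0.1]
  spin: [0, 0]
  hand: [1, 1]

```text
time_s: 19.53
tcp_pos: [0.5205, 0.2772, 0.0128]
eef_rot: [3.123, -0.34, -0.0]
wrist_force: [0.8, 0.3, -0.1]
finger_gap: 0.0004
```

Request:
step_arm:
  dp:
    - [0, 0, 0.1]
    - [0, 0, 0.1]
  spin: [0, 0]
  hand: [1, 1]

```text
time_s: 19.7
tcp_pos: [0.5207, 0.2772, 0.0126]
eef_rot: [3.123, -0.34, -0.0]
wrist_force: [-2.1, -1.0, 4.0]
finger_gap: 0.0001
```

Request:
step_arm:
  dp:
    - [0, 0, 0.1]
    - [0, 0, 0.1]
  spin: [0, 0]
  hand: [1, 1]

```text
time_s: 19.87
tcp_pos: [0.5207, 0.2773, 0.0126]
eef_rot: [3.123, -0.34, -0.001]
wrist_force: [-5.8, -2.9, 9.9]
finger_gap: 0.0003
```

Contact at TCP z = 12.7 mm → plinth top ≈ 15.8 mm (seated is 16, unseated 18): it has dropped in. A light centring drag of 2 mm towards the recess middle for safety, then lift.

Request:
step_arm:
  dp:
    - [0, 0, -0.1]
    - [-0.1, 0.1, -0.1]
    - [-0.2, 0.15, -0.1]
    - [-0.25, 0.2, -0.1]
    - [-0.25, 0.2, -0.1]
  spin: [0, 0, 0, 0, 0]
  hand: [1, 1, 1, 1, 1]

```text
time_s: 20.28
tcp_pos: [0.5185, 0.2762, 0.0126]
eef_rot: [-3.122, 0.34, -0.003]
wrist_force: [1.7, -0.0, 3.5]
finger_gap: 0.0004
```

Request:
step_arm:
  dp:
    - [0, 0, -0.3]
    - [0, 0, -1]
    - [0, 0, -3]
    - [0, 0, -6]
    - [0, 0, -10]
    - [0, 0, -14]
    - [0, 0, -18]
    - [0, 0, -20]
    - [0, 0, -20]
  spin: [0, 0, 0, 0, 0, 0, 0, 0, 0]
  hand: [1, 1, 1, 1, 1, 1, 1, 1, 1]

```text
time_s: 21.03
tcp_pos: [0.5203, 0.277, 0.2194]
eef_rot: [-3.118, 0.339, -0.015]
wrist_force: [-0.7, 0.2, 0.4]
finger_gap: 0.0002
```

Request:
step_arm:
  dp:
    - [0, 2, 0]
    - [0, 5, 0]
    - [0, 9, 0]
    - [0, 13, 0]
    - [0, 17, 0]
    - [0, 21, 0]
    - [0, 25, 0]
    - [0, 29, 0]
    - [0, 33, 0]
    - [0, 37, 0]
    - [0, 39, 0]
    - [0, 39, 0]
  spin: [0, 0, 0, 0, 0, 0, 0, 0, 0, 0, 0, 0]
  hand: [1, 1, 1, 1, 1, 1, 1, 1, 1, 1, 1, 1]

```text
time_s: 22.03
tcp_pos: [0.4319, -0.1078, 0.2103]
eef_rot: [3.122, -0.348, -0.005]
wrist_force: [0.1, 1.1, -0.9]
finger_gap: 0.0004
```

```bash
python3 - <<'E'
from plant import robot
from h import *
s=robot.capture("scene"); c=robot.capture("top"); o=robot.get_obs(); d(o,[.5155,.258,.0095])
a=cv2.resize(s["img"][130:260,230:370,::-1],None,fx=3,fy=3,interpolation=cv2.INTER_CUBIC)
b=cv2.resize(c["img"][168:203,255:295,::-1],None,fx=9.5,fy=11.143,interpolation=cv2.INTER_CUBIC)
cv2.imwrite("pics/s20.png",np.hstack([a,b]))
g=cv2.cvtColor(c["img"],cv2.COLOR_RGB2GRAY); print(g[183:186,262:286]); print(g[172:198,273])
g=cv2.cvtColor(s["img"],cv2.COLOR_RGB2GRAY)
for x in (270,271,272,273,274): print(x,g[228:252,x])
hsv=cv2.cvtColor(s["img"],cv2.COLOR_RGB2HSV); m=cv2.inRange(hsv,(0,120,50),(8,255,255)); print(cv2.boundingRect(m[140:185,240:290]))
E
```

```text
tcp [ 0.4329 -0.1051  0.2106] heading -12.55 F [ 0.8  0.4 -0.6] t 22.1333 gap 0.0005559966739164217
dp cm [  0.23 -37.22  20.15]
[[212 210 174 117  89 122 149 157 157 158 156 157 157 157 158 158 158 156
  139 109 130 187 224 232]
 [213 207 168 106  93 129 153 157 157 157 156 156 157 157 157 158 158 157
  149 118 119 181 224 232]
 [213 203 161 107  99 133 154 158 157 157 158 156 156 159 157 157 156 158
  151 120 113 180 225 233]]
[129 180 208 189 141 122 119 149 158 158 158 157 156 156 155 156 155 156
 155 155 138  97 105 167 213 206]
270 [110 108 105 102  98 110 128 145 170 167 167 166 168 150  88  43  34 127
 215 229 194 129 113 156]
271 [106 102 100  97 110 147 170 167 166 165 164 166 171 147  75  40  47 127
 204 221 179 128 169 157]
272 [ 97  93 104 105 128 171 167 165 165 165 163 167 163 127  41  39 102 191
 225 185 130 173 180 118]
273 [141 149 175 138 112 170 167 164 164 165 166 170 148  75  39 103 192 233
 210 139 144 167 122 132]
274 [206 217 241 191 107 154 168 166 167 168 170 165 123  38  52 173 241 224
 179 124 151 136 131 134]
(19, 13, 14, 10)
```

View pics/s20.png

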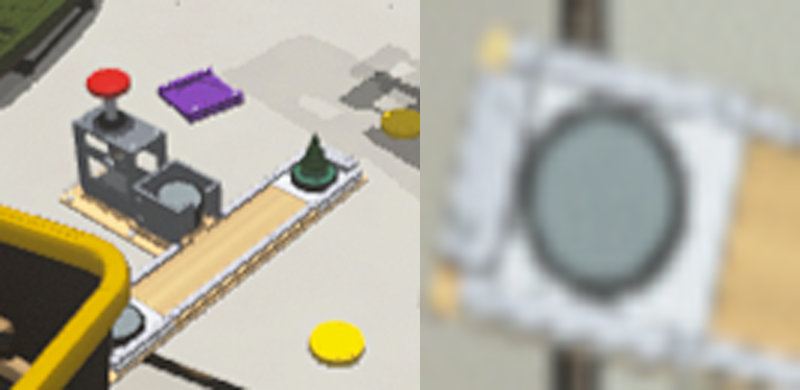

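The plinth's visible side wall shrank from ~3.2 to ~2.5 px (the 8 → 6 mm ratio). It is now more centred in the recess, at (603,198) in the picture. The tree, magazine and red plunger (up, at rows 153–162) are unchanged. Handing in.

```bash
python3 - <<'E'
from plant import robot
print(robot.hand_in())
E
```

```text
the job is handed in; nothing more can be done
None
```

I pressed the plunger down to its stop once and let it spring back, which put one plinth on the track. I then nudged that plinth with the closed fingertips into the empty station's recess and handed in after about 22 s. No verdict was reported, so what follows is from my own checks.

**Seating:** After the push, the pictures showed the plinth about 2 mm off centre and probably still on the recess rim. I pressed lightly on its top and dragged it about 2 mm towards the middle. In the last pictures its visible side is about a quarter shorter, which fits a drop into the 2 mm recess. It also looks more centred. The touch put its top at about 15.8 mm above the table, where 16 mm means seated and 18 mm not seated. These readings are only good to about 1 mm.

**Rest of the scene:** In the last pictures the plunger is up, the stack is still in the magazine and the tree stands where it was. The arm is clear of everything. I did not measure the bottle and the sanding block again at the end; the arm never came near them.

**Disagreement:** The closed fingertips turned out to be about 3 mm above the reported TCP, not 19 mm ahead of it as stated. I used the measured value for the heights.

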